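# Raise the stock-take camera on its telescoping stand and hold it up

### The arm

A 6-joint arm with a two-finger parallel gripper is mounted at the origin on the work surface. World frame = base frame: x ahead of the robot, y to its left, z up, the work surface at z = 0. Lengths are in m, angles in rad, forces in N, time in s.
With the tool pointing down it reaches from about 0.325 to 0.775 m from the base axis. Payload 9.3 kg.
Tool frame: the origin (TCP) lies midway between the tips of the shut fingers; the grasp point (between the pads) lies 19 mm behind it; z points along the fingers, y is the line along which they close (so a half turn about z gives the same grasp; the last joint's range is limited). The gripper opens to 85 mm and grips with 20 to 120 N. Pads are 22 mm wide; open, the fingers measure 114 mm over their backs; the gripper's body (76 mm by 85 mm) begins 54 mm behind the grasp point. The pads swing forward as they close: fully open they stand 13 mm farther back than shut.
Start: joints at [1.017, 0.259, 0.021, 1.334, 0, 1.418], TCP at [0.215, 0.506, 0.231] pointing down, gripper open.
Joint ranges: [-3.04, 3.04], [-0.91, 1.82], [-1.04, 1.36], [-1.92, 1.95], [-1.52, 1.45], [-3.14, 3.14]. Speed limits (rad/s): [2.22, 2.22, 2.79, 3.14, 3.14, 3.14].

### API

Orientations are given as a rotation vector (axis times angle).
In Python, from rig import env gives the robot as it stands.
- The arm moves only by the tool carry_out, never from a script. Its argument "plan" is text: rows parted by semicolons, each of 5 numbers parted by spaces: the opening, from 0 (shut) to 1 (fully open), then the shift along the tool's x, y, z in mm, then the turn about the tool's z in degrees. In form: claw dx dy dz twist; .... A call has 1 to 8 rows; each row shifts and turns the commanded pose from where the row before left it, along the tool's axes as they then stand; what a row does not reach is not made up. A row lasts 1/10 s, in which the tool goes at most 50 mm and 8.59 degrees, less where a joint would pass 70% of its speed; a pose out of reach is approached as far as the arm can. A call is refused whole if a number of a shift passes 50 or a number of a turn 8.59, either way. A call with a gripper value outside its range is refused whole. The fingers move at their own pace and stop on an object; "grip_force" is the grip in N (left out, the last holds). Time passes only in rows, so rows that do not move let the fingers close. It gives the time, the measured TCP pose, the force, the opening and the grip force at its end, in the units of the state.
- env.observe(): the state, without advancing time (a new reading comes with each control period).
- env.capture(name): name is "scene" or "top"; returns (picture, depth): 480x640x3 uint8, red, green, blue; 480x640 float32, m along the optical axis (not along the pixel's ray), 0 where there is no reading.
- env.camera_params(name): a dict with "fx", "fy", "cx", "cy" (pixels), "R" (3x3) and "t" (3): a world point X has camera coordinates R X + t. Camera axes: x right, y down, z forward; pixel columns grow to the right and rows downward; lengths in m; the calibration is good to about 2 mm. A picture is of the moment at which its call begins. camera_params takes no time and is no camera call.
- env.finish_job(): hands the job in; it is judged then, once.
Trained networks look in the newest picture that a camera, given by its name, has taken for a name from the list of things; names that differ only in an ending like _2 or _b are one class to them, and where a whole thing is asked for, a point or a joint stands for the part that bears it (a point fixed in the world has none). Each returns a list of dicts, best first, with "confidence" (0 to 1); they miss things now and then, are a little off and sometimes report something else, mostly with a low value. They report only what shows in the picture. A call takes as long as a camera call. They do not tell look-alikes from the thing itself.
- env.cut_out(camera, target): "region" (480x640 bool, what is visible of it) and "bbox" ([left, top, right, bottom] in pixels, round what is visible of it).
- env.tip_of(camera, target): "centre" ([row, column] in pixels: a listed point, or the origin of a listed thing).
The state is a dict: "clock": time; "joint_positions": joint angles; "qd": joint speeds; "joint_efforts": joint torques, N m; "position": TCP position; "eef_rot": TCP orientation; "contact_force": force on the tool from outside, world axes, zero at the start; "ft_torque": the same for the moment, N m; "finger_gap": finger opening in m; "finger_force": force on a finger pad.
Only numpy, scipy, OpenCV 4.12 (cv2) and the standard library are available. Lean on these libraries where they do the work, as an engineer would, in place of code of your own. Each camera call takes 0.05 s, during which the arm holds its last target. There are 200 camera calls.

### The job

Raise the little stock-take camera so that it can see over the jars: press the red release button on the foot of its stand until the mast is let go, then take the orange knob on top of the camera and pull the mast smoothly up, past the first stop, until it is fully out at the second stop. Keep hold of the knob and hold the mast up there for a few seconds, and finish still holding it: the mast sinks if you let go, and must not be allowed to snap back. Leave the jars, the ramekin and the funnel where they stand.

Things in the scene. Friction and masses are not known exactly. Their poses are not given: they have to be found in the camera images.
- stand: Fixed camera stand: black foot 100 x 200 x 32 mm (x, y, z) and upright outer tube 32 mm in diameter, top 125 mm above the shelf. Origin on the shelf under the tube's axis, z up; the foot reaches from y = -50 to +150 mm, the red button lies on it at y = +110 mm. A black lock cover beside the tube, 22 mm wide, reaches to y = 46 mm, 87 mm high.
- button_top (a point): Centre of the top face of the round red push button (28 mm in diameter, facing up) on the foot; 54 mm above the shelf when not pressed. It moves with the button. It goes straight down 8 mm against a spring, 5 N when fully down (1.5 N to start), and comes back up by itself.
- button (a joint): Travel of the red button in m: 0 not pressed, 0.008 fully down. The latch that keeps the mast down lets go at about 0.004.
- mast (a joint): How far the mast is out, upward, in m. 0: in and latched. Once the button frees it, a spring lifts it to about 0.02 and it stays there. First stop at 0.05: a click, some 10 N to pull through (0.037 to 0.063). Second stop at 0.10: hard end of travel; there it pulls back with about 7 N. On the bright inner tube a yellow ring shows from the first stop on, a red ring at the second.
- pull_knob: Orange round knob, axis upright, on top of the camera: 32 mm in diameter, grasp from any side. Origin on the camera's top face on the mast axis (172 mm above the shelf when in); the orange part lies 15 to 50 mm above it, over a 16 mm neck. The camera is a black box 64 x 34 x 40 mm (x, y, z of the stand), its lens reaching to y = -29 mm. It can spin stiffly on its axis.
- knob_mid (a point): Middle of the orange knob on its axis, 32.5 mm above the camera's top face, 204.5 mm above the shelf when the mast is in.
- dulce_jar: Amber glass jar, 72 mm in diameter, 95 mm high, loose on the shelf; origin at the centre of its underside. Leave alone.
- spice_jar: Small spice jar with red cap, 44 mm in diameter, 90 mm high, loose; origin at the centre of its underside. Leave alone.
- ramekin: White ceramic ramekin, 84 mm in diameter, 48 mm high, loose; origin at the centre of its underside. Leave alone.
- funnel: Green plastic funnel standing mouth down, 80 mm in diameter, 80 mm high, loose; origin at the centre of its underside. Leave alone.
There are look-alikes about, which are no part of the job. What is shaped like the stand but white is not meant.

How it is judged:
On the way, in this order (a step that is already met when the one before it is completed fails the run):
1. the red button is pressed and the mast comes free (value of joint button above 0.004 m and value of joint mast above 0.006 m), for 0.02 s.
2. the mast, held by its knob, is pulled up to the first stop (value of joint mast above 0.045 m and contact force between the fingers and pull_knob above 2 N), for 0.02 s.
3. the mast is held by its knob at the second stop for 2 s (value of joint mast above 0.092 m and contact force between the fingers and pull_knob above 2 N), for 2 s.
At the end, for the whole second after the job is handed in: The mast is at its second stop (out by more than 92 of 100 mm) and still, the robot's fingers hold the orange knob, and the button is no longer pressed (all of step 3 and value of joint button below 0.002 m and velocity of joint mast between -0.02 and 0.02 m/s); the arm keeps its last pose, push and grip.
It fails at once if the mast is jerked up or snaps back (faster than 0.4 m/s) (velocity of joint mast above 0.4 m/s or velocity of joint mast below -0.4 m/s).
It fails at once if a jar, the ramekin or the funnel is shifted by more than 20 mm (distance of any of dulce_jar, spice_jar, ramekin, funnel from where it was at the start of the episode above 0.02 m).
It also fails if it takes over 51 s, if anything falls off the work surface, if the arm or the gripper's body presses on something with over 40 N, if the wrist force passes 120 N, or if a joint passes its speed limit or range.

## Working session

There is one attempt and no reset: what is moved stays moved. The work goes in short steps, Python scripts to look and compute and a tool call to move; the robot and the scene stay as the last step left them, time stands still between calls to the robot, and variables do not carry over. Pictures are saved under pics/ and viewed, at most 10 in all, crops included, and the job is handed in when it is done.

Besides the shell and the picture viewer there is one more tool, called after "Call:" in YAML: its name, and indented under it one key for each argument. carry_out: Moves the arm, as the interface text tells. Its arguments: {"type":"object","properties":{"plan":{"type":"string"},"grip_force":{"type":"number"}},"required":["plan"]}

```bash
mkdir -p pics; cat > h.py <<'E'
import numpy as np, cv2
from rig import env
def snap(cam,fn=None):
    p,d=env.capture(cam)
    if fn: cv2.imwrite('pics/'+fn,cv2.cvtColor(p,cv2.COLOR_RGB2BGR))
    return p,d
def world(cam,r,c,z):
    k=env.camera_params(cam); R=np.array(k['R']);t=np.array(k['t'])
    return R.T@(np.array([(c-k['cx'])/k['fx']*z,(r-k['cy'])/k['fy']*z,z])-t)
def ray(cam,r,c,h):
    "point on pixel ray at world height h"
    o=world(cam,r,c,0);p=world(cam,r,c,1);s=(h-o[2])/(p[2]-o[2]);return o+s*(p-o)
E
python3 - <<'E'
from h import *
for c in ('scene','top'):
    p,d=snap(c,c+'0.png')
    for n in ('stand','button_top','knob_mid','pull_knob','dulce_jar','spice_jar','ramekin','funnel'):
        for q in env.tip_of(c,n)[:3]:
            r,cc=q['centre']; z=d[int(np.clip(r,0,479)),int(np.clip(cc,0,639))]
            print(c,n,round(q['confidence'],2),np.round([r,cc]),world(c,r,cc,z).round(3), ray(c,r,cc,{'button_top':.054,'knob_mid':.2045,'pull_knob':.172}.get(n,0)).round(3))
print(env.observe())
E
```

```text
scene stand 0.87 [388. 409.] [0.67  0.225 0.033] [0.657 0.227 0.   ]
scene stand 0.78 [292. 280.] [ 0.596 -0.016  0.039] [ 0.576 -0.026  0.   ]
scene button_top 0.8 [274. 341.] [0.536 0.067 0.056] [0.535 0.067 0.054]
scene button_top 0.74 [375. 494.] [0.615 0.332 0.057] [0.614 0.333 0.054]
scene knob_mid 0.95 [327. 437.] [0.661 0.223 0.222] [0.652 0.224 0.205]
scene knob_mid 0.71 [224. 268.] [ 0.597 -0.023  0.222] [ 0.585 -0.03   0.205]
scene pull_knob 0.75 [337. 432.] [0.67  0.223 0.208] [0.651 0.226 0.172]
scene pull_knob 0.71 [236. 271.] [ 0.599 -0.02   0.198] [ 0.582 -0.029  0.172]
scene dulce_jar 0.64 [345. 188.] [ 0.742 -0.098  0.067] [ 0.721 -0.125  0.   ]
scene dulce_jar 0.35 [251. 195.] [ 0.571 -0.191  0.031] [ 0.555 -0.207  0.   ]
scene spice_jar 0.74 [384. 308.] [0.727 0.086 0.056] [0.709 0.078 0.   ]
scene funnel 0.8 [250. 190.] [ 0.575 -0.198  0.033] [ 0.557 -0.215  0.   ]
top stand 0.89 [234. 333.] [ 0.569 -0.018  0.19 ] [ 0.578 -0.03   0.   ]
top stand 0.64 [191. 192.] [0.645 0.213 0.055] [0.651 0.224 0.   ]
top button_top 0.68 [209. 123.] [0.612 0.326 0.056] [0.612 0.
[... 547 characters left out ...]
oint_positions': array([ 1.01742314e+00,  2.58586822e-01,  2.15170635e-02,  1.33371427e+00,
       -3.61283918e-05,  1.41822644e+00]), 'qd': array([ 1.41185729e-03, -8.26817911e-04, -1.19016594e-03, -1.14001626e-03,
        8.54523488e-06,  1.12491933e-03]), 'joint_efforts': array([-2.04814232e-04, -5.55372441e+01,  3.44730556e+01,  1.50493885e-03,
       -1.69543869e-04, -3.57675148e-06]), 'position': array([0.21458392, 0.50640848, 0.23129261]), 'eef_rot': array([ 6.25367140e-01,  3.07868164e+00, -1.49267925e-06]), 'contact_force': array([0.09709492, 0.9253158 , 0.07252978]), 'ft_torque': array([ 0.0481227 , -0.02602172,  0.07425546]), 'finger_force': 0.0, 'finger_gap': 0.08531119642597972}
```

View pics/scene0.png

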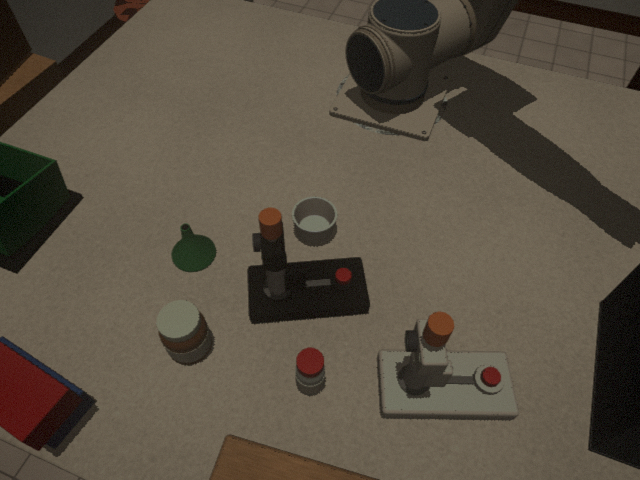

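View pics/top0.png

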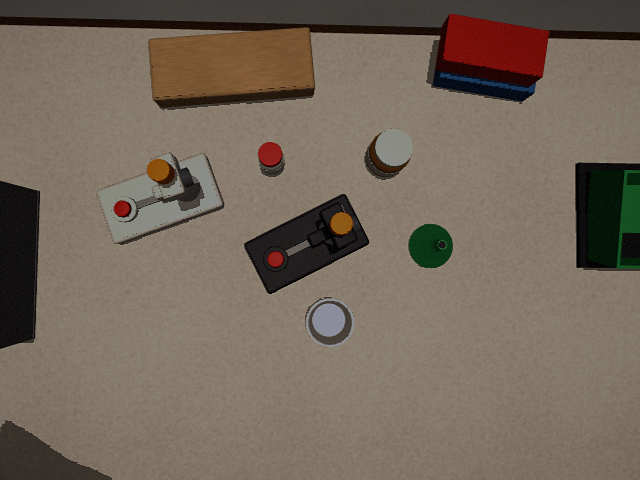

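Candidates in the scene and top views:
- **White stand (look-alike):** knob at scene (r327, c437) and top (169,159); button at scene (375,494) and top (209,123).
- **Black stand (the right one):** knob at scene (224,268) and top (222,340); button at scene (274,341) and top (258,276).
- **Other red or orange items:** the spice jar's red cap at scene (362,310) and the red box at top (45,495).

I choose the black stand. Next I refine its position and check it in one close crop.

```bash
python3 - <<'E'
from h import *
from scipy.spatial.transform import Rotation as Ro
p,d=snap('top'); ps,ds=snap('scene')
cv2.imwrite('pics/crop.png',cv2.cvtColor(np.hstack([cv2.resize(p[185:305,240:380],(400,343)),cv2.resize(ps[195:335,230:380],(367,343))]),cv2.COLOR_RGB2BGR))
for cam,im,dd,boxes in (('top',p,d,{'k':(200,250,315,365),'b':(240,280,255,300)}),('scene',ps,ds,{'k':(200,245,250,290),'b':(260,290,325,360)})):
    hsv=cv2.cvtColor(im,cv2.COLOR_RGB2HSV)
    for n,(a,b,c,e) in boxes.items():
        m=((hsv[...,1]>150)&(hsv[...,2]>60)&((hsv[...,0]<18)|(hsv[...,0]>170)))
        h={'k':.222,'b':.054}[n]
        pts=np.array([world(cam,r,q,dd[r,q]) for r in range(a,b) for q in range(c,e) if m[r,q] and dd[r,q]>0])
        t=pts[abs(pts[:,2]-h)<.006]
        print(cam,n,len(pts),len(t),t.mean(0).round(4),((t.min(0)+t.max(0))/2).round(4),np.ptp(t,axis=0).round(3))
o=env.observe();print(o['position'],Ro.from_rotvec(o['eef_rot']).as_matrix().round(4))
E
```

```text
top k 381 376 [ 0.5833 -0.0266  0.223 ] [ 0.5829 -0.0265  0.2229] [0.031 0.031 0.01 ]
top b 200 198 [0.5322 0.0709 0.0563] [0.5324 0.0708 0.0554] [0.025 0.027 0.009]
scene k 319 319 [ 0.5856 -0.0267  0.2221] [ 0.585  -0.0267  0.2221] [0.031 0.029 0.006]
scene b 174 174 [0.5343 0.0706 0.0554] [0.5339 0.0702 0.0543] [0.026 0.026 0.007]
[0.214576   0.50642146 0.23129087] [[-0.9207  0.3902 -0.    ]
 [ 0.3902  0.9207  0.    ]
 [ 0.      0.     -1.    ]]
```

View pics/crop.png

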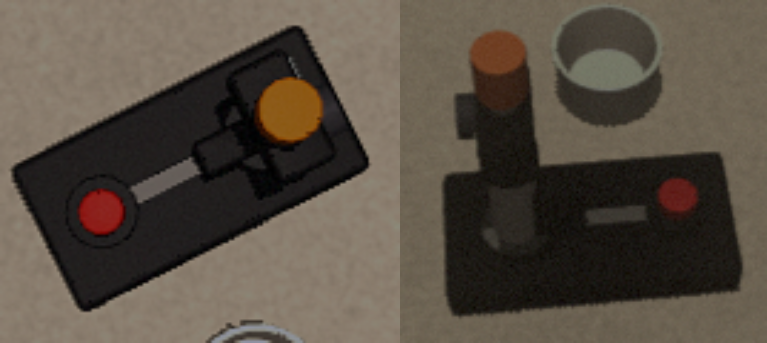

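The crop shows the black stand: orange knob at (290,110) and red button at (100,212) in its left half. They measure 110 mm apart, which matches the description. Moving above the button with the fingers shut.

Call:
carry_out:
  plan: "0 -33 -20 0 0;0 -33 -20 0 0;0 -33 -20 0 0;0 -33 -20 0 0;0 -33 -20 0 0;0 -33 -20 0 0;0 -33 -20 0 0;0 -33 -20 0 0"
  grip_force: 60

```text
clock: 1.8
position: [0.3959, 0.2547, 0.2315]
eef_rot: [0.625, 3.078, 0.0]
contact_force: [1.2, 0.3, -0.8]
finger_gap: 0.0003
finger_force: 0.0
```

Call:
carry_out:
  plan: "0 -33 -20 10 0;0 -33 -20 20 0;0 -33 -20 20 0;0 -33 -20 20 0;0 -33 -20 20 0;0 -34 3 20 0;0 0 0 0 0;0 0 0 0 0"

```text
clock: 2.6
position: [0.5404, 0.0888, 0.1206]
eef_rot: [-0.627, -3.076, 0.0]
contact_force: [-0.4, -0.1, -0.3]
finger_gap: 0.0001
finger_force: 0.0
```

Call:
carry_out:
  plan: "0 0 -10 0 0;0 0 -10 0 0;0 0 0 20 0;0 0 0 20 0;0 0 0 12 0;0 0 0 5 0;0 0 0 3 0;0 0 0 0 0"

```text
clock: 3.4
position: [0.5329, 0.0707, 0.0616]
eef_rot: [0.625, 3.078, 0.0]
contact_force: [-1.8, 0.4, 1.2]
finger_gap: -0.0
finger_force: 0.0
```

Centred over the button. Next I press to z = 0.047 m, about 7 mm of travel.

Call:
carry_out:
  plan: "0 0 0 4 0;0 0 0 3 0;0 0 0 2 0;0 0 0 2 0;0 0 0 2 0;0 0 0 1 0;0 0 0 0 0;0 0 0 0 0"

```text
clock: 4.2
position: [0.5333, 0.0707, 0.048]
eef_rot: [0.625, 3.077, 0.0]
contact_force: [-0.2, 0.4, 10.2]
finger_gap: -0.0001
finger_force: 4.9
```

```bash
cat > k.py <<'E'
from h import *
def knob(cam='scene',fn=None):
    im,dd=snap(cam,fn); hsv=cv2.cvtColor(im,cv2.COLOR_RGB2HSV)
    m=(hsv[...,1]>150)&(hsv[...,2]>60)&((hsv[...,0]<18)|(hsv[...,0]>170))&(dd>0)
    pts=np.array([world(cam,r,q,dd[r,q]) for r,q in zip(*np.nonzero(m))])
    pts=pts[(np.hypot(pts[:,0]-.584,pts[:,1]+.0265)<.03)&(pts[:,2]>.15)]
    if len(pts)<10: print(cam,'knob hidden'); return
    z=np.percentile(pts[:,2],90); t=pts[abs(pts[:,2]-z)<.006]
    print(cam,len(t),'top z',z.round(4),((t.min(0)+t.max(0))/2).round(4))
E
python3 -c "
from k import *
knob('scene');knob('top');o=env.observe();print(o['position'],o['contact_force'])"
```

```text
Traceback (most recent call last):
  File "k.py", line 5, in knob
    pts=np.array([world(cam,r,q,dd[r,q]) for r,q in zip(*np.nonzero(m))])
                  ~~~~~^^^^^^^^^^^^^^^^^
  File "h.py", line 8, in world
    k=env.camera_params(cam); R=np.array(k['R']);t=np.array(k['t'])
ValueError: time passes only in moves, steps and waits
```

```bash
sed -i 's/k=env.camera_params(cam); R/k=P(cam); R/; 2a from functools import lru_cache\nP=lru_cache(None)(lambda c: env.camera_params(c))' h.py
python3 -c "
from k import *
knob('scene');knob('top');o=env.observe();print(o['position'],o['contact_force'])"
```

```text
scene 331 top z 0.2414 [ 0.5849 -0.0269  0.2395]
top 395 top z 0.2427 [ 0.583  -0.0264  0.2411]
[0.53327572 0.07075945 0.04801615] [-1.26797361  0.64121132  9.99201054]
```

The mast is free at about 20 mm. Rising, opening the fingers and moving over the knob.

Call:
carry_out:
  plan: "0 0 0 -8 0;0 0 0 -30 0;0 0 0 -45 0;0 0 0 -45 0;0 0 0 -45 0;0.6 0 0 -45 0;1 0 0 -42 0;1 0 0 0 0"

```text
clock: 5.15
position: [0.5338, 0.0707, 0.3128]
eef_rot: [0.624, 3.071, 0.002]
contact_force: [-0.8, 1.0, -0.0]
finger_gap: 0.0431
finger_force: 0.0
```

Call:
carry_out:
  plan: "1 -20 -17 0 0;1 -20 -17 0 0;1 -20 -17 0 0;1 -20 -17 0 0;1 -5 -2 0 0;1 0 0 0 0;1 0 0 0 0"

```text
clock: 5.85
position: [0.5833, -0.0263, 0.307]
eef_rot: [-0.625, -3.078, -0.0]
contact_force: [-0.5, 0.5, 0.8]
finger_gap: 0.0855
finger_force: 0.0
```

```bash
python3 -c "
from k import *
knob('scene','s2.png');o=env.observe();print(o['position'],o['contact_force'],o['joint_positions'],o['finger_gap'])"
```

```text
scene 157 top z 0.2413 [ 0.5851 -0.0263  0.2396]
[ 0.58328148 -0.02606058  0.30725885] [ 0.30539222 -0.89765135 -0.53683964] [-1.88428634e-01  3.11436003e-01  2.87055107e-01  1.54692114e+00
  1.98185924e-04  2.11682476e-01] 0.08522609946168935
```

Call:
carry_out:
  plan: "1 0 0 25 0;1 0 0 25 0;1 0 0 25 0;1 0 0 20 0;1 0 0 10 0;1 0 0 0 0;1 0 0 0 0"

```text
clock: 6.6
position: [0.584, -0.0265, 0.2033]
eef_rot: [0.624, 3.078, 0.0]
contact_force: [0.1, 0.2, 0.6]
finger_gap: 0.0853
finger_force: 0.0
```

```bash
python3 -c "
from k import *
p,d=snap('scene');cv2.imwrite('pics/s3.png',cv2.resize(cv2.cvtColor(p[150:330,180:390],cv2.COLOR_RGB2BGR),(700,600)))
o=env.observe();print(o['position'],o['contact_force'])"
```

```text
[ 0.58415642 -0.02668616  0.20352551] [0.78627621 0.39568893 0.28521885]
```

View pics/s3.png

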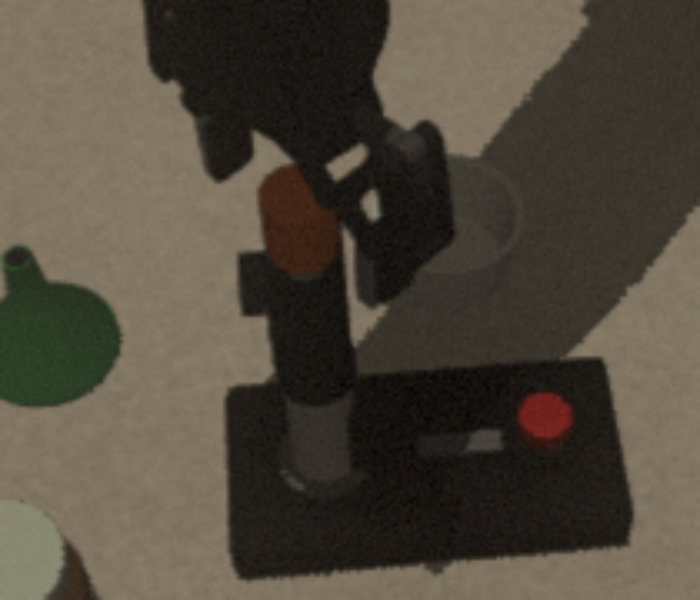

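The orange knob at (300,220) stands between the open fingers, at (225,140) and (400,220), and the red button at (545,415) is back up. Closing on the knob.

Call:
carry_out:
  plan: "0.5 0 0 0 0;0.3 0 0 0 0;0.2 0 0 0 0;0 0 0 0 0;0 0 0 0 0;0 0 0 0 0;0 0 0 0 0;0 0 0 0 0"
  grip_force: 70

```text
clock: 7.45
position: [0.5837, -0.0273, 0.2023]
eef_rot: [-0.626, -3.079, 0.001]
contact_force: [-2.5, -5.5, 0.2]
finger_gap: 0.0308
finger_force: 69.2
```

Call:
carry_out:
  plan: "0 0 0 -2 0;0 0 0 -4 0;0 0 0 -4 0;0 0 0 -4 0;0 0 0 -4 0;0 0 0 -4 0;0 0 0 -4 0;0 0 0 -2 0"

```text
clock: 8.25
position: [0.5836, -0.0273, 0.2297]
eef_rot: [-0.626, -3.077, 0.001]
contact_force: [-1.4, -5.3, -3.8]
finger_gap: 0.0307
finger_force: 71.3
```

Call:
carry_out:
  plan: "0 0 0 -2 0;0 0 0 -3 0;0 0 0 -3 0;0 0 0 -3 0;0 0 0 -3 0;0 0 0 -3 0;0 0 0 -3 0;0 0 0 0 0"

```text
clock: 9.05
position: [0.5837, -0.0273, 0.25]
eef_rot: [-0.626, -3.078, 0.001]
contact_force: [-1.3, -5.3, -2.9]
finger_gap: 0.0307
finger_force: 71.3
```

```bash
python3 -c "
from k import *
knob('scene');knob('top');o=env.observe();print(o['position'],o['contact_force'],o['finger_gap'])"
```

```text
scene 139 top z 0.2883 [ 0.5894 -0.028   0.2859]
top knob hidden
[ 0.58363579 -0.02727899  0.24977728] [-0.69534303 -4.68832584 -2.57804255] 0.030272638097017787
```

The knob is following the hand without slip, with the mast at about 67 mm and past the first stop.

Call:
carry_out:
  plan: "0 0 0 -2 0;0 0 0 -4 0;0 0 0 -5 0;0 0 0 -5 0;0 0 0 -5 0;0 0 0 -4 0;0 0 0 -3 0;0 0 0 0 0"

```text
clock: 9.95
position: [0.5836, -0.0273, 0.2777]
eef_rot: [-0.626, -3.077, 0.001]
contact_force: [-1.5, -4.2, -5.1]
finger_gap: 0.0304
finger_force: 71.3
```

Call:
carry_out:
  plan: "0 0 0 -1 0;0 0 0 -1 0;0 0 0 -1 0;0 0 0 -1 0;0 0 0 -1 0;0 0 0 0 0;0 0 0 0 0"

```text
clock: 10.65
position: [0.5836, -0.0273, 0.2823]
eef_rot: [-0.626, -3.077, 0.001]
contact_force: [-0.4, -4.8, -6.5]
finger_gap: 0.0306
finger_force: 71.3
```

Call:
carry_out:
  plan: "0 0 0 -1 0;0 0 0 -0.5 0;0 0 0 0 0;0 0 0 0 0"

```text
clock: 11.05
position: [0.5836, -0.0273, 0.2838]
eef_rot: [-0.626, -3.077, 0.001]
contact_force: [-0.6, -4.9, -5.8]
finger_gap: 0.0307
finger_force: 71.3
```

```bash
python3 -c "
from k import *
knob('scene')
p,d=snap('scene');cv2.imwrite('pics/s4.png',cv2.resize(cv2.cvtColor(p[150:330,180:390],cv2.COLOR_RGB2BGR),(700,600)))
o=env.observe();print(o['position'],o['contact_force'])"
```

```text
scene 140 top z 0.322 [ 0.5882 -0.028   0.3196]
[ 0.58359997 -0.0273051   0.28376856] [-0.40111779 -5.7051612  -5.93917732]
```

View pics/s4.png

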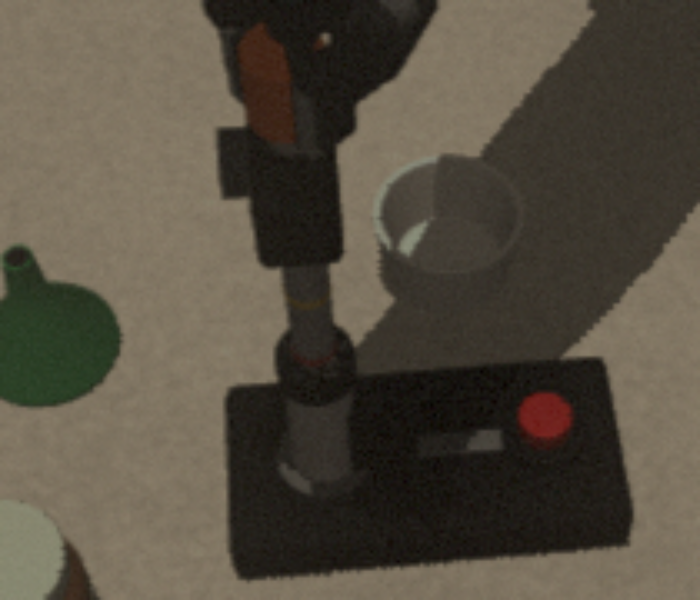

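The yellow ring at (308,302) and the red ring at (315,360) both show, and the button is up at (545,415). The mast is at the second stop, so I hold it there.

Call:
carry_out:
  plan: "0 0 0 -0.5 0;0 0 0 0 0;0 0 0 0 0;0 0 0 0 0;0 0 0 0 0;0 0 0 0 0;0 0 0 0 0;0 0 0 0 0"

```text
clock: 11.95
position: [0.5836, -0.0273, 0.2842]
eef_rot: [-0.626, -3.077, 0.001]
contact_force: [0.3, -5.7, -6.1]
finger_gap: 0.0302
finger_force: 71.3
```

Call:
carry_out:
  plan: "0 0 0 0 0;0 0 0 0 0;0 0 0 0 0;0 0 0 0 0;0 0 0 0 0;0 0 0 0 0;0 0 0 0 0;0 0 0 0 0"

```text
clock: 12.75
position: [0.5836, -0.0273, 0.2841]
eef_rot: [-0.626, -3.077, 0.001]
contact_force: [0.1, -5.8, -6.2]
finger_gap: 0.0304
finger_force: 71.3
```

Call:
carry_out:
  plan: "0 0 0 0 0;0 0 0 0 0;0 0 0 0 0;0 0 0 0 0;0 0 0 0 0;0 0 0 0 0;0 0 0 0 0;0 0 0 0 0"

```text
clock: 13.55
position: [0.5836, -0.0273, 0.2842]
eef_rot: [-0.626, -3.077, 0.001]
contact_force: [-0.2, -5.3, -5.9]
finger_gap: 0.0307
finger_force: 71.3
```

Call:
carry_out:
  plan: "0 0 0 0 0;0 0 0 0 0;0 0 0 0 0;0 0 0 0 0;0 0 0 0 0;0 0 0 0 0;0 0 0 0 0;0 0 0 0 0"

```text
clock: 14.35
position: [0.5836, -0.0273, 0.2841]
eef_rot: [-0.626, -3.077, 0.001]
contact_force: [0.1, -5.2, -6.7]
finger_gap: 0.0306
finger_force: 71.3
```

```bash
python3 -c "
from k import *
knob('scene');o=env.observe();print(o['clock'],o['position'],o['contact_force'],o['finger_force'])
print(env.finish_job())"
```

```text
scene 143 top z 0.3222 [ 0.5879 -0.0283  0.3199]
14.4 [ 0.58361248 -0.027286    0.28415709] [-0.07165054 -5.79566765 -6.92466227] 71.25614047050476
the job is handed in; nothing more can be done
None
```

I handed in the job with the black stand's mast at its second stop (about 100 mm out, red ring showing), held by the orange knob for over 3 s and still gripped, with the button back up; the hand-in call gave no verdict.

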